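# Open the dial padlock of the consumables chest and hold it up

### The job

The steel chest on the bench is shut with a dial padlock, and all but the last number of its combination is already dialled in: turn the dial clockwise, feeling the clicks, until its long white mark clicks in at the index mark beside the shackle, going neither past it by more than a click nor round the wrong way. Then take hold of the lock, pull it straight away from the staple so that the shackle comes fully open, unhook it and lift it off. Finish while holding the open lock still, level with its dial up, about 10 cm above the chest lid - do not put it down or let go - and leave everything else lying where it is.

Things in the scene. Friction and masses are not known exactly. Their poses are not given: they have to be found in the camera images.
- padlock: Steel dial padlock, about 0.35 kg, lying flat on the chest lid, hooked in the staple. Block 54 mm (own x) by 52 mm (own y) by 24 mm thick; origin at the centre of its underside, z up, +x towards the shackle, which leaves the +x face. The flat sides at own y = -26 and +26 mm are free for gripping over their full height. The index mark is a short white bar on the top at the +x edge.
- knob (a point): Middle of the dial knob, on the lock's z axis 35 mm above its underside, turned like the block. Round knurled steel knob 26 mm across, from 27.5 to 42.5 mm above the underside, on a black disc 40 mm across (24 to 27.5 mm); both turn together. Under the turning torque the block twists up to some 10 degrees and shifts a few mm until its shackle bears on the staple; square it up before pulling.
- dial (a joint): Dial angle, rad; grows clockwise seen from above; 0 when its long white mark (bar on knob top and disc) points along the lock's +x at the index mark. Ten click notches, one every 0.628 rad (nine short ticks and the mark): it snaps into them; a click takes about 0.06 N m. Starts about 2 to 5 notches short of the mark (-1.1 to -3.3). The shackle opens only within about 0.25 rad of 0.
- shackle (a joint): How far the shackle is drawn out of the block along the lock's +x, m: 0 shut, 0.016 fully open; gives under 1 mm while locked. It slides (no swing) with about 3.5 N of friction and stays where it is left. U of 8 mm round bar, axis 12 mm above the underside, legs at own y = -15 (long leg) and +15 mm (short leg). Shut, the inside of the bow is 20 mm from the block's +x face.
- short_leg (a point): Tip of the shackle's short leg (moves with the shackle, axes as the block). Shut, it sits 2 mm inside the block's +x face (25 mm from the lock's origin, own y +15, height 12 mm); fully open there is a 14 mm gap between it and the face, through which the staple's wire can leave.
- chest: Grey steel chest, fixed: 260 mm (own x) by 340 mm (own y), lid surface flat at 100 mm height; origin under its middle at bench level; its -x side faces the robot. The lid is two leaves meeting on own x = 0, held shut by a hasp and staple across the seam.
- staple (a point): Foot of the staple on the lid surface, midway between its uprights; turned like the chest. Standing loop of 5 mm wire in the chest's y-z plane: uprights at own y -11 and +11 mm, top 24 mm above the lid. The short shackle leg passes through it, its -y upright stands inside the U. At the start the lock's origin lies about 37 mm from it along -x and 14.5 mm along -y, axes parallel within 3 degrees.
- staple_bar (a point): Same place as the staple's top bar, 21.5 mm above the lid. Pulled straight along the chest's -x the lock moves about 8 mm before the bow meets the staple, then the shackle draws out 16 mm (lock origin 60.5 mm from the staple). To unhook: push the lock back along +x until its face is within 2 to 8 mm of the wire or touches it (lock origin 30 to 37 mm from the staple), so that the loop stands in the gap at the short leg's tip; lift straight up.
- coupon_a: Welded practice plate 55 x 100 x 5 mm lying on the chest's lid; origin at its underside. Not to be disturbed.
- coupon_b: Welded practice plate 55 x 100 x 5 mm lying on the bench; origin at its underside. Not to be disturbed.
- magnet: Arrow-shaped welding magnet 100 x 50 x 14 mm lying on the chest's lid; origin at its underside. Not to be disturbed.
- pliers: Locking pliers about 230 mm long lying on the bench; origin at its underside. Not to be disturbed.
- spray: Spray can, 52 mm across and 170 mm tall, standing on the bench; origin at its underside. Not to be disturbed.
- brush: Wire brush lying on the bench; origin at its underside. Not to be disturbed.
- hammer: Chipping hammer about 230 mm long lying on the bench; origin at its underside. Not to be disturbed.
There are look-alikes about, which are no part of the job. There is more than one size of the padlock; the job needs the largest.

How it is judged:
On the way, in this order (a step that is already met when the one before it is completed fails the run):
1. the dial's mark stands at the index mark (within 0.2 rad), the shackle still shut (value of joint dial between -0.2 and 0.2 rad and value of joint shackle below 0.003 m), for 0.2 s.
2. the shackle is pulled open (more than 11 mm) (value of joint shackle above 0.011 m), for 0.2 s.
3. the open lock is off the staple and lifted (z of padlock in the frame of chest above 0.16 m and value of joint shackle above 0.011 m), for 0.2 s.
At the end, for the whole second after the job is handed in: The padlock is held still in the fingers, off the staple and touching nothing else, its underside 60 to 200 mm above the chest lid, its dial up (within 20 degrees of level), the shackle drawn out more than 11 mm of its 16 mm (all of step 3 and z of padlock in the frame of chest below 0.3 m and angle between padlock's own z axis and vertical below 0.35 rad and linear speed of padlock below 0.05 m/s and contact force between the fingers and padlock above 1 N and contact force between padlock and chest below 0.1 N and contact force between padlock and coupon_a below 0.1 N and contact force between padlock and coupon_b below 0.1 N and contact force between padlock and magnet below 0.1 N and contact force between padlock and pliers below 0.1 N and contact force between padlock and spray below 0.1 N and contact force between padlock and brush below 0.1 N and contact force between padlock and hammer below 0.1 N); the arm keeps its last pose, push and grip.
It fails at once if the dial is turned more than one and a half notches past its mark (value of joint dial above 0.95 rad).
It fails at once if the dial is turned round the wrong way (more than a notch back beyond any start) (value of joint dial below -3.9 rad).
It fails at once if one of the things lying about is moved more than 30 mm (distance of any of coupon_a, coupon_b, magnet, pliers, spray, brush, hammer from where it was at the start of the episode above 0.03 m).
It also fails if it takes over 72 s, if anything falls off the work surface, if the arm or the gripper's body presses on something with over 40 N, if the wrist force passes 120 N, or if a joint passes its speed limit or range.

### The arm

A 6-joint arm with a two-finger parallel gripper is mounted at the origin on the work surface. World frame = base frame: x ahead of the robot, y to its left, z up, the work surface at z = 0. Lengths are in m, angles in rad, forces in N, time in s.
With the tool pointing down it reaches from about 0.325 to 0.875 m from the base axis. Payload 4.4 kg.
Tool frame: the origin (TCP) lies between the finger pads; the fingertips stand 8 mm ahead of it and the grasp point (between the pads) lies 11 mm behind it; z points along the fingers, y is the direction in which the jaws open and shut (so a half turn about z gives the same grasp; the last joint's range is limited). The gripper opens to 85 mm and grips with 20 to 120 N. Pads are 22 mm wide; open, the fingers measure 114 mm over their backs; the gripper's body (76 mm by 85 mm) begins 54 mm behind the grasp point. The pads swing forward as they close: fully open they stand 13 mm farther back than shut.
Start: joints at [1.03, 0.207, 1.542, -0, 1.393, -0.15], TCP at [0.219, 0.532, 0.239] pointing down, gripper open.
Joint ranges: [-2.73, 2.73], [-0.86, 2.22], [0.23, 2.46], [-1.11, 4.25], [0.08, 2.63], [-2.82, 2.82]. Speed limits (rad/s): [2.79, 2.79, 3.14, 3.14, 3.14, 3.14].

### API

Orientations are given as a unit quaternion [x, y, z, w].
In Python, from bench import sensors, camera, camera_info, robot gives the robot as it stands.
- The arm moves only by the tool send_rows, never from a script. Its argument "steps" is a list that holds one entry, the list of rows, each a list of 4 numbers: the shift along the tool's x, y, z in units of 30 mm (1.0 is 30 mm), then the turn about the tool's z in units of 8 degrees (1.0 is 8 degrees). A call has 1 to 5 rows; each row shifts and turns the pose as measured when the row begins, along the tool's axes as they then stand; what a row does not reach is not made up. A row lasts 1/8 s, in which the tool goes at most 62.5 mm and 10.7 degrees, less where a joint would pass 70% of its speed; a pose out of reach is approached as far as the arm can. A call is refused whole if a number of a shift passes 1 or a number of a turn 1, either way. A call with a gripper value outside its range is refused whole. "gripper" is the opening, from -1 (shut) to 1 (fully open), so that 0 is half open, set as the call begins (left out, the last holds). The fingers move at their own pace and stop on an object; "force" is the grip in N (left out, the last holds). Time passes only in rows, so rows that do not move let the fingers close. It gives the time, the measured TCP pose, the force and the opening at its end, in the units of the state.
- sensors.state(): the state, without advancing time (a new reading comes with each control period).
- camera(name): name is "side" or "top"; returns (picture, depth): 420x560x3 uint8, blue, green, red; 420x560 float32, m along the optical axis (not along the pixel's ray), 0 where there is no reading.
- camera_info(name): a dict with "fx", "fy", "cx", "cy" (pixels), "rvec" (rotation vector, rad) and "tvec" (3), from world to camera coordinates, as OpenCV has them. Camera axes: x right, y down, z forward; pixel columns grow to the right and rows downward; lengths in m; the calibration is good to about 2 mm. A picture is of the moment at which its call begins. camera_info takes no time and is no camera call.
- robot.job_done(): hands the job in, once; it reports no verdict.
The state is a dict: "time": time; "joint_pos": joint angles; "qvel": joint speeds; "joint_efforts": joint torques, N m; "ee_pos": TCP position; "ee_rot": TCP orientation; "ft_force": force on the tool from outside, world axes, zero at the start; "wrist_torque": the same for the moment, N m; "finger_gap": finger opening in m.
Only numpy, scipy, OpenCV 4.12 (cv2) and the standard library are available. Lean on these libraries where they do the work, as an engineer would, in place of code of your own. Each camera call takes 0.05 s, during which the arm holds its last target. There are 200 camera calls.

## Working session

There is one attempt and no reset: what is moved stays moved. The work goes in short steps, Python scripts to look and compute and a tool call to move; the robot and the scene stay as the last step left them, time stands still between calls to the robot, and variables do not carry over. Pictures are saved under pics/ and viewed, about 8 in all and at most 12, crops included, and the job is handed in when it is done.

Besides the shell and the picture viewer there is one more tool, called after "Request:" as name([rows], argument=value, ...), one row to a line, values as JSON. send_rows: Moves the arm, as the interface text tells. Its arguments: {"type":"object","properties":{"steps":{"type":"array"},"gripper":{"type":"number"},"force":{"type":"number"}},"required":["steps"]}

```bash
mkdir -p pics
cat > h.py <<'E'
import numpy as np,cv2
from bench import sensors,camera,camera_info,robot
from scipy.spatial.transform import Rotation as R
def cam(n):
    i=camera_info(n);K=np.array([[i['fx'],0,i['cx']],[0,i['fy'],i['cy']],[0,0,1.]])
    return K,R.from_rotvec(np.ravel(i['rvec'])).as_matrix(),np.ravel(i['tvec'])
def ray(n,u,v,z):
    K,r,t=cam(n);c=-r.T@t;d=r.T@np.linalg.inv(K)@[u,v,1];return c+d*(z-c[2])/d[2]
def proj(n,p):
    K,r,t=cam(n);q=K@(r@np.array(p)+t);return q[:2]/q[2]
def cloud(n,D):
    K,r,t=cam(n);v,u=np.indices(D.shape);q=np.stack([(u-K[0,2])/K[0,0]*D,(v-K[1,2])/K[1,1]*D,D],-1)
    return (q-t)@r
E
python3 - <<'E'
from h import *
for n in("top","side"):
    p,d=camera(n);cv2.imwrite(f"pics/{n}0.png",p);np.save(f"pics/{n}0.npy",d)
    K,r,t=cam(n);print(n,K[0,0],-r.T@t)
s=sensors.state();print(s)
E
```

```text
top 387.4940119397695 [0.35382744 0.03673112 1.00144532]
side 387.4667738432932 [ 0.31284677 -0.52058185  0.79967864]
{'time': 0.1, 'joint_pos': array([ 1.03048188e+00,  2.07382355e-01,  1.54283926e+00,  1.22474956e-05,
        1.39351974e+00, -1.50507056e-01]), 'qvel': array([-0.00202623, -0.00119922, -0.00506805, -0.00022892, -0.00042976,
       -0.00100802]), 'joint_efforts': array([-2.43517261e-04, -3.84087217e+01, -2.92549270e+01, -1.83506299e-04,
        4.71994572e-03,  7.26792621e-06]), 'ee_pos': array([0.21816014, 0.53126607, 0.2382015 ]), 'ee_rot': array([ 1.93673011e-01,  9.81065549e-01, -1.00885568e-03, -3.69427915e-04]), 'ft_force': array([-0.02029602, -0.31790151,  0.49102447]), 'wrist_torque': array([-0.0055038 , -0.02994212,  0.00093278]), 'finger_gap': 0.08541012375410528}
```

View pics/top0.png

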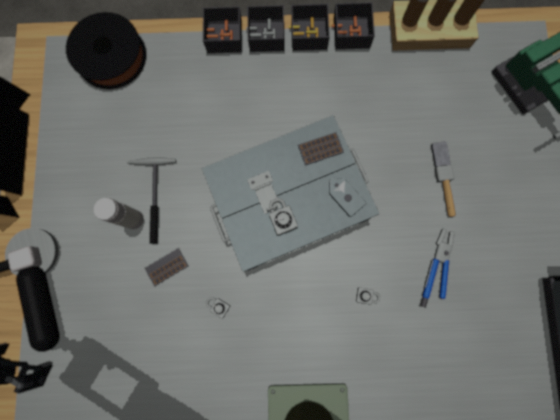

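View pics/side0.png

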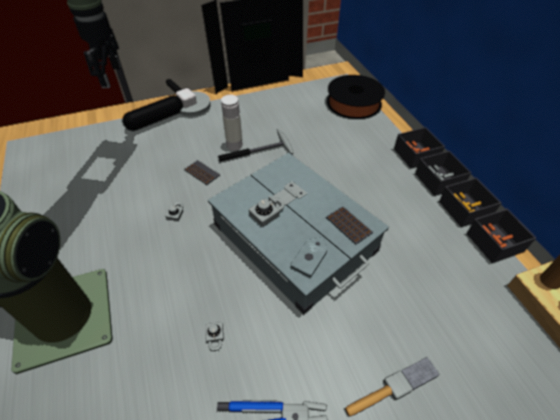

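The picture shows three locks in the top view: (283,217) on the chest and hooked in the staple, and (219,307) and (367,296), which are smaller and loose on the bench. The chest one fits the description. I'll confirm it in an enlarged crop.

Run:
```python
from h import *
a=cv2.imread("pics/top0.png")[165:245,235:325];b=cv2.imread("pics/side0.png")[170:235,230:320]
a=cv2.resize(a,None,fx=6,fy=6,interpolation=cv2.INTER_CUBIC)
cv2.imwrite("pics/c1.png",cv2.convertScaleAbs(a,alpha=1.3))
# chest lid: cloud points near z=0.1
t=cv2.imread("pics/top0.png")
d=np.load("pics/top0.npy");P=cloud("top",d)
m=(abs(P[...,2]-.1)<.012)&(d>0);m=cv2.morphologyEx(m.astype(np.uint8),cv2.MORPH_OPEN,np.ones((5,5)))
n,l,st,c=cv2.connectedComponentsWithStats(m);k=1+np.argmax(st[1:,4]);
pts=P[l==k];print(np.median(pts[:,2]),len(pts))
r=cv2.minAreaRect((pts[:,:2]*1000).astype(np.float32));print("lid",r)
# by height: lock region
H=(P[...,2]>.112)&(P[...,2]<.16)&(d>0);H[:160]=0;H[250:]=0;H[:,:235]=0;H[:,330:]=0
q=P[H&(P[...,2]>.118)];print(len(q),q.mean(0),np.percentile(q[:,2],[50,95,100]))
n,l,st,c=cv2.connectedComponentsWithStats(H.astype(np.uint8))
for i in range(1,n):
    if st[i,4]>10: 
        q=P[l==i];print(st[i],c[i],q.mean(0),cv2.minAreaRect((q[:,:2]*1000).astype(np.float32)))
        top=q[q[:,2]>.136];print(' knob',len(top),top.mean(0) if len(top) else '')
for n,u,v in(("top",219,307),("top",367,296)):print(ray(n,u,v,.02))
```

```text
0.10054532314319303 14461
lid ((554.8872680664062, 29.654693603515625), (270.1199035644531, 348.313232421875), 21.11918067932129)
561 [0.48242201 0.04727927 0.12848861] [0.12574938 0.14363274 0.14583707]
[266 198  32  37 649] [281.64252696 216.9568567 ] [0.48728917 0.04897462 0.12671283] ((494.658935546875, 51.39601516723633), (82.17149353027344, 52.14873123168945), 21.713829040527344)
 knob 109 [0.48134853 0.04625025 0.14256915]
[0.28313767 0.21103606 0.02      ]
[ 0.2997421  -0.15522727  0.02      ]
```

View pics/c1.png

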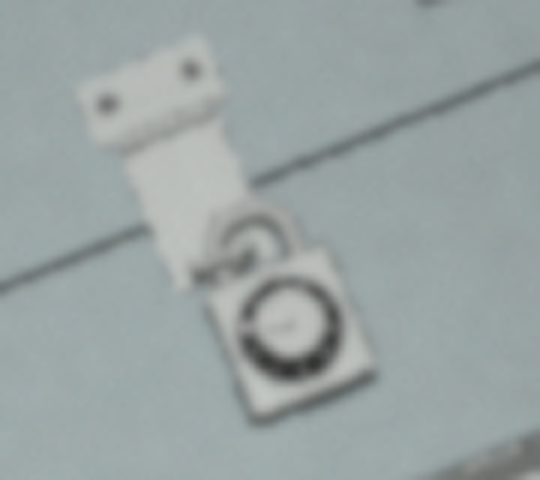

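The crop confirms the hooked lock: its block is about 52 mm wide, so it is the largest. Its centre is about (0.4815, 0.0463) with yaw about 21°. The long mark points image-left, towards (245,325) in the crop, which puts it roughly 70° short of the index, about 2 notches. I'll refine that angle and start approaching.

Request:
send_rows([
  [[-0.95,-0.78,0,0],[-0.95,-0.78,0,0],[-0.95,-0.78,0,0],[-0.95,-0.78,0,0],[-0.95,-0.78,0,0]],
], gripper=0.2, force=40)

```text
time: 0.72
ee_pos: [0.3055, 0.365, 0.2354]
ee_rot: [0.191, 0.982, -0.003, -0.002]
ft_force: [0.2, 0.1, 0.8]
finger_gap: 0.0512
```

Run:
```python
from h import *
g=cv2.cvtColor(cv2.imread("pics/top0.png"),cv2.COLOR_BGR2GRAY).astype(np.float32)
c=np.array([.4815,.0463])
for z,rr in((.1275,.0165),(.1425,.008)):
    o=[]
    for a in range(0,360,12):  # clockwise angle rel. lock +x
        w=np.radians(21.1-a);x=[*(c+rr*np.array([np.cos(w),np.sin(w)])),z];u,v=proj("top",x)
        o.append((a,int(cv2.getRectSubPix(g,(1,1),(float(u),float(v)))[0,0])))
    print(o)
g2=cv2.cvtColor(cv2.imread("pics/side0.png"),cv2.COLOR_BGR2GRAY).astype(np.float32)
o=[]
for a in range(0,360,12):
    w=np.radians(21.1-a);u,v=proj("side",[*(c+.0165*np.array([np.cos(w),np.sin(w)])),.1275]);o.append((a,int(cv2.getRectSubPix(g2,(1,1),(float(u),float(v)))[0,0])))
print(o)
s=sensors.state();print(s['time'],s['ee_pos'],s['finger_gap'],s['joint_pos'])
```

```text
[(0, 90), (12, 98), (24, 99), (36, 102), (48, 91), (60, 84), (72, 86), (84, 78), (96, 68), (108, 72), (120, 64), (132, 59), (144, 67), (156, 57), (168, 43), (180, 55), (192, 55), (204, 47), (216, 54), (228, 58), (240, 54), (252, 63), (264, 65), (276, 67), (288, 100), (300, 105), (312, 77), (324, 86), (336, 89), (348, 86)]
[(0, 142), (12, 143), (24, 143), (36, 143), (48, 143), (60, 143), (72, 144), (84, 143), (96, 143), (108, 143), (120, 143), (132, 143), (144, 143), (156, 144), (168, 144), (180, 144), (192, 144), (204, 144), (216, 143), (228, 142), (240, 139), (252, 138), (264, 135), (276, 136), (288, 139), (300, 143), (312, 143), (324, 142), (336, 142), (348, 141)]
[(0, 132), (12, 82), (24, 42), (36, 27), (48, 26), (60, 34), (72, 38), (84, 25), (96, 28), (108, 35), (120, 26), (132, 36), (144, 38), (156, 28), (168, 35), (180, 50), (192, 57), (204, 63), (216, 74), (228, 82), (240, 82), (252, 86), (264, 106), (276, 136), (288, 148), (300, 153), (312, 161), (324, 155), (336, 151), (348, 151)]
0.725 [0.30554047 0.36495018 0.23536932] 0.051182100112582556 [ 6.92662696e-01  1.17590684e-03  1.77569790e+00 -1.54950263e-03
  1.37162806e+00 -4.93520389e-01]
```

Request:
send_rows([
  [[-0.95,-0.76,0,0],[-0.95,-0.76,0,0],[-0.95,-0.76,0,0],[-0.95,-0.76,0,0],[-0.95,-0.76,0,0]],
])

```text
time: 1.35
ee_pos: [0.3955, 0.1995, 0.2337]
ee_rot: [0.191, 0.982, -0.004, -0.003]
ft_force: [0.7, -0.1, -0.0]
finger_gap: 0.051
```

Request:
send_rows([
  [[-0.95,-0.76,0,0],[-0.95,-0.76,0,0],[-0.95,-0.76,0,0],[-0.5,-0.5,0,0],[0,0,0,0]],
])

```text
time: 1.98
ee_pos: [0.4581, 0.0784, 0.2319]
ee_rot: [0.193, 0.981, -0.005, -0.005]
ft_force: [-0.1, 1.4, -1.1]
finger_gap: 0.0511
```

```bash
cat >> h.py <<'E'
def go(x,y,z,yawy=None):
    s=sensors.state();r=R.from_quat(s['ee_rot']).as_matrix();p=np.array(s['ee_pos'])
    d=r.T@(np.array([x,y,z])-p)/.03;yy=np.degrees(np.arctan2(r[1,1],r[0,1]))
    print('t',round(s['time'],2),'pos',p.round(4),'units',d.round(2),'yawY',yy.round(1),'gap',round(s['finger_gap'],4),'F',np.round(s['ft_force'],1),'T',np.round(s['wrist_torque'],2),'j6',round(s['joint_pos'][5],2),'tilt',r[:,2].round(3))
    if yawy is not None: print('turn units',((yy-yawy+90)%180-90)/8)
E
python3 -c "
from h import *
go(.4815,.0463,.142)"
```

```text
t 1.98 pos [0.4581 0.0784 0.2319] units [-1.15 -0.66  3.  ] yawY 67.8 gap 0.0511 F [-0.1  1.4 -1.1] T [-0.   -0.01 -0.03] j6 -1.19 tilt [-0.011 -0.007 -1.   ]
```

Request:
send_rows([
  [[-0.6,-0.33,0.5,0],[-0.55,-0.33,0.5,0],[0,0,0.7,0],[0,0,0.3,0],[0,0,0,0]],
])

```text
time: 2.6
ee_pos: [0.4814, 0.0481, 0.1686]
ee_rot: [0.192, 0.981, -0.004, -0.006]
ft_force: [0.1, -0.2, 0.1]
finger_gap: 0.0514
```

```bash
python3 -c "
from h import *
go(.4815,.0463,.142)
a=camera('side')[0][130:250,200:350];b=camera('top')[0][165:285,215:365]
cv2.imwrite('pics/c2.png',cv2.convertScaleAbs(cv2.resize(np.hstack([a,b])[:],None,fx=2.6,fy=2.6,interpolation=cv2.INTER_CUBIC),alpha=1.3))"
```

```text
t 2.6 pos [0.4814 0.0481 0.1686] units [-0.04 -0.04  0.89] yawY 67.9 gap 0.0514 F [ 0.1 -0.2  0.1] T [-0.02  0.05 -0.01] j6 -1.26 tilt [-0.014 -0.005 -1.   ]
```

View pics/c2.png

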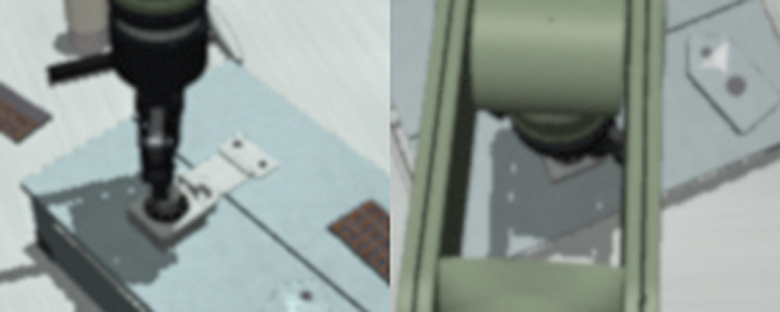

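The side crop shows the fingers centred over the lock, at about (160,190). I'll descend and close on the knob.

Request:
send_rows([
  [[-0.05,-0.05,0.5,0],[0,0,0.45,0],[0,0,0,0]],
])

```text
time: 3.08
ee_pos: [0.4833, 0.046, 0.1405]
ee_rot: [0.191, 0.981, -0.004, -0.004]
ft_force: [0.5, -0.8, 0.6]
finger_gap: 0.0512
```

Request:
send_rows([
  [[0,0,0,0],[0,0,0,0],[0,0,0,0],[0,0,0,0]],
], gripper=-1, force=40)

```text
time: 3.58
ee_pos: [0.4834, 0.0461, 0.1406]
ee_rot: [0.191, 0.982, -0.003, -0.004]
ft_force: [-0.1, -0.2, -1.8]
finger_gap: 0.0236
```

```bash
python3 -c "
from h import *
go(.4815,.0463,.142)"
```

```text
t 3.58 pos [0.4834 0.0461 0.1406] units [ 0.06 -0.02 -0.05] yawY 67.9 gap 0.0236 F [-0.1 -0.2 -1.8] T [0.02 0.02 0.03] j6 -1.26 tilt [-0.009 -0.005 -1.   ]
```

Request:
send_rows([
  [[0,0,0,1]],
])

```text
time: 3.7
ee_pos: [0.4833, 0.0463, 0.1407]
ee_rot: [0.261, 0.965, -0.003, -0.004]
ft_force: [-0.1, 0.7, -0.6]
finger_gap: 0.0237
```

```bash
python3 -c "
from h import *
go(.4815,.0463,.142)"
```

```text
t 3.7 pos [0.4833 0.0463 0.1407] units [ 0.05 -0.03 -0.04] yawY 59.7 gap 0.0237 F [-0.1  0.7 -0.6] T [ 0.21 -0.01  0.1 ] j6 -1.12 tilt [-0.009 -0.005 -1.   ]
```

Request:
send_rows([
  [[0,0,0,1]],
])

```text
time: 3.82
ee_pos: [0.483, 0.0467, 0.1406]
ee_rot: [0.33, 0.944, -0.003, -0.004]
ft_force: [0.3, 1.9, -0.2]
finger_gap: 0.024
```

```bash
python3 -c "
from h import *
go(.4815,.0463,.142)"
```

```text
t 3.83 pos [0.483  0.0467 0.1406] units [ 0.03 -0.04 -0.05] yawY 51.5 gap 0.024 F [ 0.3  1.9 -0.2] T [0.3  0.11 0.08] j6 -0.98 tilt [-0.01  -0.004 -1.   ]
```

Request:
send_rows([
  [[0,0,0,1]],
])

```text
time: 3.95
ee_pos: [0.4829, 0.0469, 0.1406]
ee_rot: [0.397, 0.918, -0.004, -0.004]
ft_force: [-0.9, 0.5, -0.7]
finger_gap: 0.0242
```

```bash
python3 -c "
from h import *
go(.4815,.0463,.142)"
```

```text
t 3.95 pos [0.4829 0.0469 0.1406] units [ 0.02 -0.05 -0.04] yawY 43.2 gap 0.0242 F [-0.9  0.5 -0.7] T [-0.02  0.07  0.04] j6 -0.83 tilt [-0.01  -0.004 -1.   ]
```

Request:
send_rows([
  [[0,0,0,1]],
])

```text
time: 4.08
ee_pos: [0.4828, 0.0469, 0.1406]
ee_rot: [0.462, 0.887, -0.004, -0.004]
ft_force: [-0.8, -0.1, -1.1]
finger_gap: 0.0237
```

```bash
python3 -c "
from h import *
go(.4815,.0463,.142)"
```

```text
t 4.08 pos [0.4828 0.0469 0.1406] units [ 0.01 -0.05 -0.04] yawY 34.9 gap 0.0237 F [-0.8 -0.1 -1.1] T [0.01 0.05 0.02] j6 -0.69 tilt [-0.01  -0.004 -1.   ]
```

Request:
send_rows([
  [[0,0,0,1]],
])

```text
time: 4.2
ee_pos: [0.4827, 0.0469, 0.1406]
ee_rot: [0.525, 0.851, -0.004, -0.003]
ft_force: [0.3, -0.9, -1.3]
finger_gap: 0.0238
```

```bash
python3 -c "
from h import *
go(.4815,.0463,.142)"
```

```text
t 4.2 pos [0.4827 0.0469 0.1406] units [ 0.   -0.05 -0.05] yawY 26.7 gap 0.0238 F [ 0.3 -0.9 -1.3] T [-0.    0.04 -0.  ] j6 -0.54 tilt [-0.01  -0.004 -1.   ]
```

Request:
send_rows([
  [[0,0,0,1]],
])

```text
time: 4.32
ee_pos: [0.4824, 0.0474, 0.1406]
ee_rot: [0.585, 0.811, -0.004, -0.004]
ft_force: [-1.1, 1.1, 0.4]
finger_gap: 0.0242
```

```bash
python3 -c "
from h import *
go(.4815,.0463,.142)"
```

```text
t 4.33 pos [0.4824 0.0474 0.1406] units [-0.02 -0.04 -0.05] yawY 18.4 gap 0.0242 F [-1.1  1.1  0.4] T [0.3  0.14 0.06] j6 -0.4 tilt [-0.011 -0.003 -1.   ]
```

Request:
send_rows([
  [[0,0,0,1]],
])

```text
time: 4.45
ee_pos: [0.4823, 0.0476, 0.1406]
ee_rot: [0.642, 0.767, -0.004, -0.003]
ft_force: [-0.7, 0.6, -1.2]
finger_gap: 0.0241
```

```bash
python3 -c "
from h import *
go(.4815,.0463,.142)"
```

```text
t 4.45 pos [0.4823 0.0476 0.1406] units [-0.04 -0.03 -0.04] yawY 10.1 gap 0.0241 F [-0.7  0.6 -1.2] T [0.07 0.11 0.02] j6 -0.25 tilt [-0.011 -0.002 -1.   ]
```

Request:
send_rows([
  [[0,0,0,1]],
])

```text
time: 4.58
ee_pos: [0.4822, 0.0477, 0.1407]
ee_rot: [0.696, 0.718, -0.005, -0.003]
ft_force: [-0.4, -0.5, -1.3]
finger_gap: 0.024
```

```bash
python3 -c "
from h import *
go(.4815,.0463,.142)"
```

```text
t 4.58 pos [0.4822 0.0477 0.1407] units [-0.05 -0.02 -0.04] yawY 1.9 gap 0.024 F [-0.4 -0.5 -1.3] T [ 0.01  0.01 -0.01] j6 -0.11 tilt [-0.011 -0.002 -1.   ]
```

Request:
send_rows([
  [[0,0,0,0.8]],
])

```text
time: 4.7
ee_pos: [0.4821, 0.0477, 0.1407]
ee_rot: [0.736, 0.677, -0.005, -0.003]
ft_force: [0.1, -0.3, -1.1]
finger_gap: 0.0235
```

```bash
python3 -c "
from h import *
go(.4815,.0463,.142)
b=camera('side')[0][170:250,210:340]
cv2.imwrite('pics/c3.png',cv2.convertScaleAbs(cv2.resize(b,None,fx=6,fy=6,interpolation=cv2.INTER_CUBIC),alpha=1.3))"
```

```text
t 4.7 pos [0.4821 0.0477 0.1407] units [-0.05 -0.02 -0.04] yawY -4.8 gap 0.0235 F [ 0.1 -0.3 -1.1] T [ 0.01 -0.04  0.02] j6 0.01 tilt [-0.011 -0.002 -1.   ]
```

View pics/c3.png

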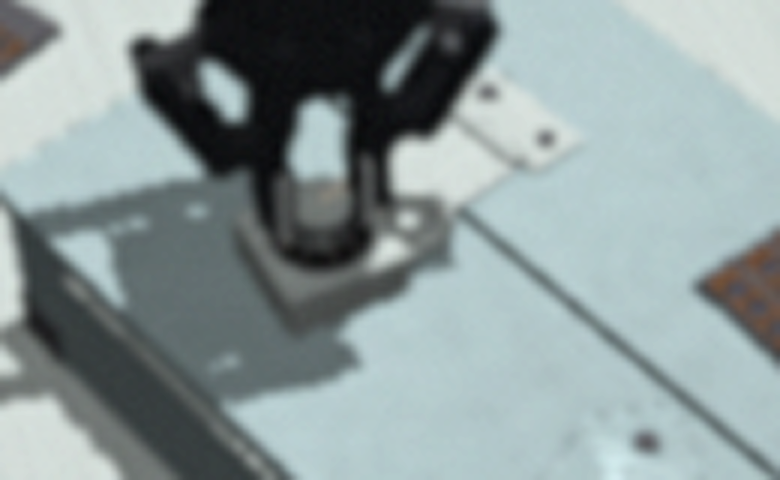

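Two clicks felt: the torque rose and fell twice over 73° of turn, and the block is twisted somewhat. I'll release and clear the view to check the mark.

Request:
send_rows([
  [[0,0,0,0],[0,0,0,0],[0,0,-0.5,0],[0,0,-1,0],[0,0,-1,0]],
], gripper=0.2)

```text
time: 5.38
ee_pos: [0.482, 0.0478, 0.2178]
ee_rot: [0.735, 0.678, -0.006, -0.004]
ft_force: [-0.1, 0.3, 0.9]
finger_gap: 0.0517
```

Request:
send_rows([
  [[1,0,-0.5,1],[1,0,0,1],[1,0,0,1],[1,0,0,1],[1,0,0,1]],
], gripper=1)

```text
time: 6.0
ee_pos: [0.5407, 0.1876, 0.2449]
ee_rot: [0.927, 0.375, 0.001, 0.002]
ft_force: [-0.4, -0.4, 0.1]
finger_gap: 0.0853
```

```bash
python3 -c "
from h import *
go(.4815,.0463,.142)
a,da=camera('top');b,db=camera('side');cv2.imwrite('pics/top4.png',a);cv2.imwrite('pics/side4.png',b);np.save('pics/top4.npy',da)
f=lambda i,k:cv2.convertScaleAbs(cv2.resize(i,None,fx=k,fy=k,interpolation=cv2.INTER_CUBIC),alpha=1.3)
cv2.imwrite('pics/c4.png',np.hstack([f(a[185:245,250:315],6),f(b[175:235,230:295],6)]))"
```

```text
t 6.0 pos [0.5407 0.1876 0.2449] units [-4.7   2.    3.43] yawY -46.0 gap 0.0853 F [-0.4 -0.4  0.1] T [-0.05 -0.    0.03] j6 0.99 tilt [ 0.004 -0.002 -1.   ]
```

View pics/c4.png

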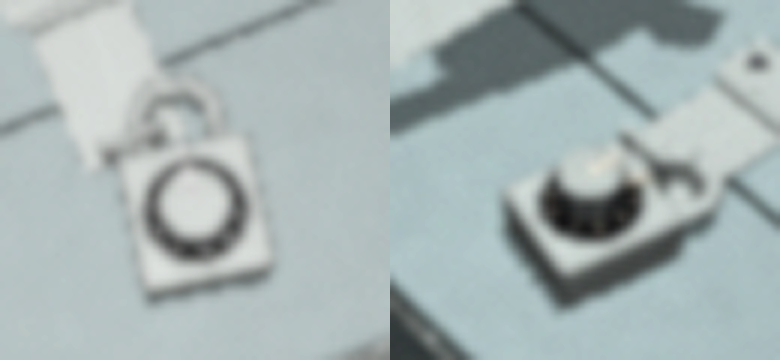

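Run:
```python
from h import *
d=np.load("pics/top4.npy");P=cloud("top",d)
H=(P[...,2]>.114)&(P[...,2]<.16)&(d>0);H[:180]=0;H[250:]=0;H[:,:245]=0;H[:,320:]=0
q=P[H];yaw=None
k=q[q[:,2]>.136];c=k[:,:2].mean(0);print('knob',c,len(k))
b=q[np.hypot(*(q[:,:2]-c).T)<.040]
r=cv2.minAreaRect((q[:,:2]*1000).astype(np.float32));print(r)
# side edges by white lock mask
for n,f in(("top","top4"),("side","side4")):
    g=cv2.cvtColor(cv2.imread(f"pics/{f}.png"),cv2.COLOR_BGR2GRAY)
    g=cv2.resize(g,None,fx=4,fy=4,interpolation=cv2.INTER_CUBIC).astype(np.float32)
    # rectify to plan views: disc plane and knob top
    xs=np.linspace(.04,-.04,50);out=[]
    for z in(.124,.1275,.1425):
        X,Y=np.meshgrid(c[0]+np.linspace(.045,-.045,61),c[1]+np.linspace(.045,-.045,61),indexing='ij')
        uv=np.array([proj(n,[x,y,z]) for x,y in zip(X.ravel(),Y.ravel())]).reshape(61,61,2).astype(np.float32)
        m=cv2.remap(g,uv[...,0]*4+1.5,uv[...,1]*4+1.5,cv2.INTER_LINEAR)
        lo,hi=np.percentile(m,[2,99.5]);out.append(cv2.resize(np.clip((m-lo)/(hi-lo)*255,0,255).astype(np.uint8),(260,260)))
    if n=="top":A=np.hstack(out)
    else:B=np.hstack(out)
cv2.imwrite("pics/r4.png",np.vstack([A,B]))
```

```text
knob [0.4811977  0.04799965] 112
((493.8806457519531, 52.667518615722656), (81.36363983154297, 56.4285888671875), 12.374199867248535)Traceback (most recent call last):
  File "<stdin>", line 16, in <module>
  File "h.py", line 10, in proj
    K,r,t=cam(n);q=K@(r@np.array(p)+t);return q[:2]/q[2]
          ~~~^^^
  File "h.py", line 5, in cam
    i=camera_info(n);K=np.array([[i['fx'],0,i['cx']],[0,i['fy'],i['cy']],[0,0,1.]])
ValueError: time passes only in moves, steps and waits
```

```bash
sed -i 's/^def cam(n)/import functools\n@functools.lru_cache\ndef cam(n)/' h.py
python3 - <<'E'
from h import *
c=np.array([.4812,.0480]);rows=[]
for n,f in(("top","top4"),("side","side4"),("top","top0")):
    K,r,t=cam(n)
    cc=c if f!="top0" else np.array([.4815,.0463])
    g=cv2.cvtColor(cv2.imread(f"pics/{f}.png"),cv2.COLOR_BGR2GRAY).astype(np.float32);out=[]
    for z in(.124,.1275,.1425):
        X,Y=np.meshgrid(cc[0]+np.linspace(.04,-.04,200),cc[1]+np.linspace(.04,-.04,200),indexing='ij')
        q=(np.stack([X,Y,0*X+z],-1)@r.T+t)@K.T;uv=(q[...,:2]/q[...,2:]).astype(np.float32)
        m=cv2.remap(g,uv[...,0],uv[...,1],cv2.INTER_CUBIC)
        lo,hi=np.percentile(m,[2,99.5]);out.append(np.clip((m-lo)/(hi-lo)*255,0,255).astype(np.uint8))
    rows.append(np.hstack(out))
cv2.imwrite("pics/r4.png",np.vstack(rows))
E
```

```text
(no output)
```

View pics/r4.png

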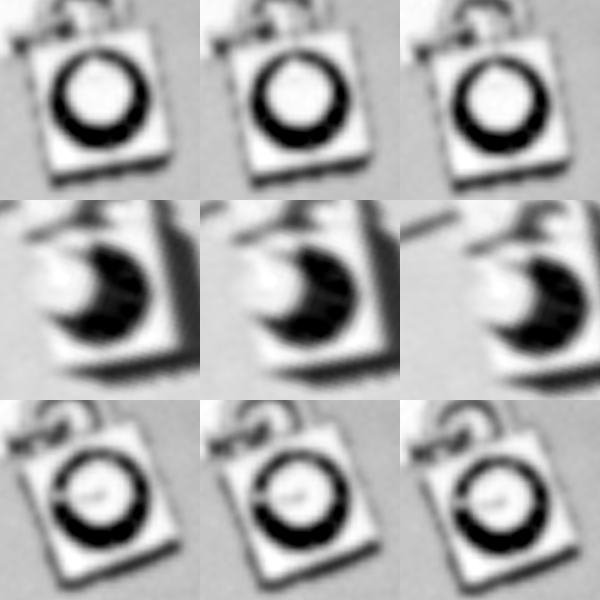

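Row 1 shows the mark on the ring pointing up at (95,57), next to the index mark at the block's +x edge. The same mark was at the left, (58,495), at the start, so the dial is at 0. The block is now at about 11° yaw. Next I'll grip its sides at chest yaw to square it up.

Request:
send_rows([
  [[0,0,0,1],[0,0,0,1],[0,0,0,0.84],[0,0,0,0]],
])

```text
time: 6.6
ee_pos: [0.5412, 0.1873, 0.2482]
ee_rot: [0.983, 0.186, 0.003, 0.002]
ft_force: [1.1, -0.1, 0.3]
finger_gap: 0.0853
```

```bash
python3 -c "
from h import *
go(.4815,.0463,.2,-68.7)"
```

```text
t 6.6 pos [0.5412 0.1873 0.2482] units [-3.58  3.64  1.6 ] yawY -68.6 gap 0.0853 F [ 1.1 -0.1  0.3] T [ 0.06  0.01 -0.01] j6 1.38 tilt [ 0.007 -0.002 -1.   ]
turn units 0.013708857306331979
```

Request:
send_rows([
  [[-0.9,0.91,0.2,0],[-0.9,0.91,0.2,0],[-0.9,0.91,0.3,0],[-0.88,0.91,0.3,0],[0,0,0.3,0]],
])

```text
time: 7.22
ee_pos: [0.4811, 0.041, 0.2118]
ee_rot: [0.981, 0.194, 0.006, 0.003]
ft_force: [0.2, 0.9, 0.6]
finger_gap: 0.0859
```

```bash
python3 -c "
from h import *
go(.4815,.0463,.13,-68.7)"
```

```text
t 7.22 pos [0.4811 0.041  0.2118] units [ 0.05 -0.18  2.73] yawY -67.6 gap 0.0859 F [0.2 0.9 0.6] T [-0.01  0.01 -0.01] j6 1.09 tilt [ 0.013 -0.003 -1.   ]
turn units 0.13336744435485848
```

Request:
send_rows([
  [[0.05,-0.18,0.7,0.13],[0,0,0.9,0],[0,0,0.8,0],[0,0,0.3,0],[0,0,0,0]],
])

```text
time: 7.85
ee_pos: [0.4834, 0.048, 0.1306]
ee_rot: [0.982, 0.189, 0.009, 0.003]
ft_force: [0.3, 0.5, -0.5]
finger_gap: 0.0854
```

```bash
python3 -c "
from h import *
go(.4815,.0463,.11,-68.7)"
```

```text
t 7.85 pos [0.4834 0.048  0.1306] units [-0.09  0.02  0.68] yawY -68.2 gap 0.0854 F [ 0.3  0.5 -0.5] T [ 0.02 -0.01 -0.  ] j6 1.11 tilt [ 0.018 -0.002 -1.   ]
turn units 0.06609814563000249
```

Request:
send_rows([
  [[-0.08,0.02,0.4,0.07],[0,0,0.27,0],[0,0,0,0]],
])

```text
time: 8.22
ee_pos: [0.4833, 0.0465, 0.1111]
ee_rot: [0.983, 0.185, 0.011, 0.003]
ft_force: [0.5, 0.1, 0.1]
finger_gap: 0.0857
```

```bash
python3 -c "
from h import *
go(.4815,.0463,.11,-68.7)"
```

```text
t 8.22 pos [0.4833 0.0465 0.1111] units [-0.06 -0.01  0.04] yawY -68.7 gap 0.0857 F [0.5 0.1 0.1] T [ 0.02 -0.   -0.03] j6 1.12 tilt [ 0.022 -0.002 -1.   ]
turn units -0.0005573450507334599
```

Request:
send_rows([
  [[0,0,0,0],[0,0,0,0],[0,0,0,0],[0,0,0,0]],
], gripper=-1, force=60)

```text
time: 8.72
ee_pos: [0.4841, 0.0467, 0.1125]
ee_rot: [0.983, 0.185, 0.011, 0.003]
ft_force: [0.9, 0.3, -1.1]
finger_gap: 0.0529
```

```bash
python3 -c "
from h import *
go(.4815,.0463,.11,-68.7)
b=camera('side')[0][160:240,210:320]
cv2.imwrite('pics/c5.png',cv2.convertScaleAbs(cv2.resize(b,None,fx=6,fy=6,interpolation=cv2.INTER_CUBIC),alpha=1.3))"
```

```text
t 8.72 pos [0.4841 0.0467 0.1125] units [-0.09 -0.02  0.08] yawY -68.7 gap 0.0529 F [ 0.9  0.3 -1.1] T [ 0.09  0.02 -0.02] j6 1.12 tilt [ 0.023 -0.001 -1.   ]
turn units -0.003566168788138313
```

View pics/c5.png

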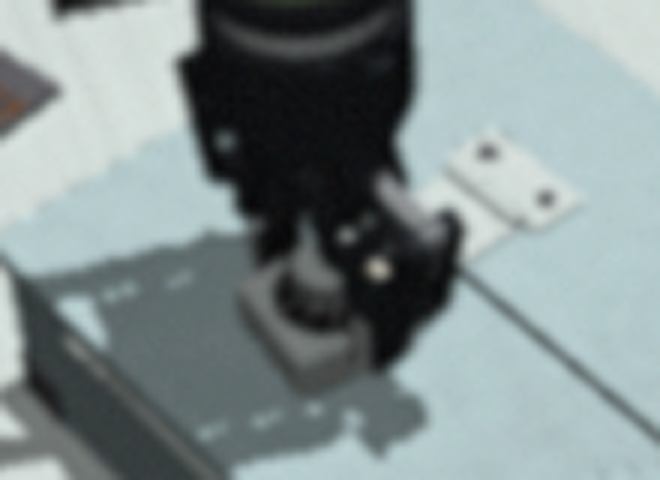

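Side crop: both jaws are on the block's flats, with the knob free between them at about (310,280). Gap is 53 mm, so it is square. I'll pull along tool −x.

Request:
send_rows([
  [[-0.2,0,-0.01,0],[-0.2,0,-0.01,0],[-0.15,0,0,0],[-0.1,0,0,0]],
])

```text
time: 9.28
ee_pos: [0.4665, 0.0421, 0.1125]
ee_rot: [0.983, 0.185, 0.015, 0.0]
ft_force: [3.6, 3.2, -4.2]
finger_gap: 0.0526
```

```bash
python3 -c "
from h import *
go(.4841-.0224,.0467-.0087,.112,-68.7)"
```

```text
t 9.28 pos [0.4665 0.0421 0.1125] units [-0.2   0.07  0.01] yawY -68.7 gap 0.0526 F [ 3.6  3.2 -4.2] T [ 0.55 -0.48  0.1 ] j6 1.1 tilt [ 0.029  0.005 -1.   ]
turn units -0.00378799180467837
```

Request:
send_rows([
  [[-0.12,0.03,0,0],[-0.1,0,0,0]],
])

```text
time: 9.52
ee_pos: [0.4624, 0.041, 0.1129]
ee_rot: [0.983, 0.185, 0.018, -0.002]
ft_force: [9.9, 6.2, -6.3]
finger_gap: 0.0534
```

```bash
python3 -c "
from h import *
go(.4841-.0224,.0467-.0087,.112,-68.7)"
```

```text
t 9.53 pos [0.4624 0.041  0.1129] units [-0.06  0.09  0.03] yawY -68.7 gap 0.0534 F [ 9.9  6.2 -6.3] T [ 1.03 -1.31  0.2 ] j6 1.08 tilt [ 0.036  0.01  -0.999]
turn units -0.004361375962842473
```

Request:
send_rows([
  [[-0.1,0,0,0]],
])

```text
time: 9.65
ee_pos: [0.4624, 0.0411, 0.1136]
ee_rot: [0.983, 0.184, 0.022, -0.002]
ft_force: [10.8, 6.6, -6.2]
finger_gap: 0.0527
```

```bash
python3 -c "
from h import *
go(.4841-.0224,.0467-.0087,.112,-68.7)"
```

```text
t 9.65 pos [0.4624 0.0411 0.1136] units [-0.06  0.09  0.05] yawY -68.8 gap 0.0527 F [10.8  6.6 -6.2] T [ 1.09 -1.42  0.19] j6 1.08 tilt [ 0.043  0.012 -0.999]
turn units -0.008254220948559876
```

Request:
send_rows([
  [[-0.12,0,0,0],[-0.12,0,0,0]],
])

```text
time: 9.9
ee_pos: [0.4604, 0.0405, 0.1149]
ee_rot: [0.983, 0.184, 0.029, -0.003]
ft_force: [8.2, 7.6, -5.7]
finger_gap: 0.0525
```

```bash
python3 -c "
from h import *
go(.4841-.0224,.0467-.0087,.112,-68.7)
b=camera('side')[0];cv2.imwrite('pics/side6.png',b);b=b[160:240,210:320]
cv2.imwrite('pics/c6.png',cv2.convertScaleAbs(cv2.resize(b,None,fx=6,fy=6,interpolation=cv2.INTER_CUBIC),alpha=1.3))"
```

```text
t 9.9 pos [0.4604 0.0405 0.1149] units [0.01 0.09 0.1 ] yawY -68.8 gap 0.0525 F [ 8.2  7.6 -5.7] T [ 1.1  -1.27  0.27] j6 1.07 tilt [ 0.057  0.017 -0.998]
turn units -0.013613562537560853
```

View pics/c6.png

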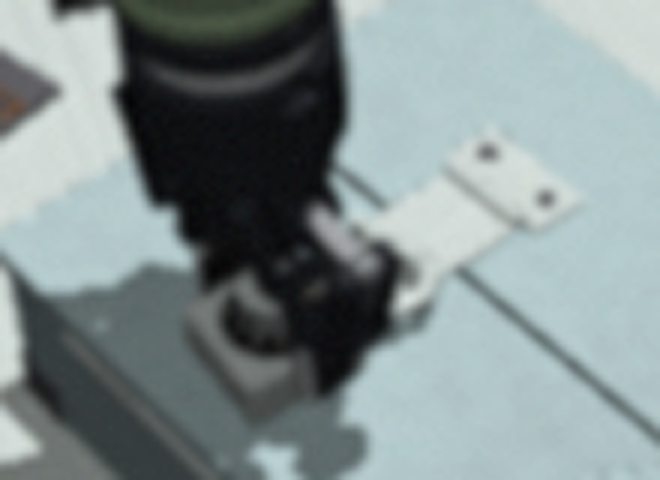

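```bash
python3 -c "
from h import *
f=lambda x,y:ray('side',210+x/6,160+y/6,.124)[:2]
e=np.array([.932,.362])
for a,b in (((240,285),(188,318)),((303,362),(250,390))):
    p,q=f(*a),f(*b);print(p,q,(q-p)@e,(q-p)@[-e[1],e[0]])
a=cv2.imread('pics/side6.png');print(e)
"
```

```text
[0.45540976 0.06059198] [0.43172273 0.0513598 ] -0.025418355318515346 -2.9692749259859078e-05
[0.46613217 0.0155726 ] [0.44333805 0.00953342] -0.02343029889675767 0.0026229600275324075
[0.932 0.362]
```

Displacement is about 24 mm and there's a hard stop at about 12 N, so the shackle is fully drawn. The pull has tilted the tool about 3° and lifted it slightly, so I'll lower it a little while pushing back about 26 mm.

Request:
send_rows([
  [[0.08,0,0.06,0],[0.2,0,0.03,0],[0.2,0,0.02,0],[0.18,0,0,0]],
])

```text
time: 10.45
ee_pos: [0.4736, 0.0458, 0.1126]
ee_rot: [0.983, 0.185, 0.022, -0.002]
ft_force: [-1.1, -0.4, -1.5]
finger_gap: 0.0525
```

```bash
python3 -c "
from h import *
go(.4604+.0244,.0405+.0094,.113,-68.7)"
```

```text
t 10.45 pos [0.4736 0.0458 0.1126] units [0.4  0.01 0.01] yawY -68.7 gap 0.0525 F [-1.1 -0.4 -1.5] T [-0.05  0.46 -0.02] j6 1.09 tilt [ 0.043  0.013 -0.999]
turn units -0.0005275191189078043
```

Request:
send_rows([
  [[0.2,0,0.01,0],[0.15,0,0,0],[0.1,0,0,0]],
])

```text
time: 10.82
ee_pos: [0.4857, 0.0504, 0.1126]
ee_rot: [0.983, 0.185, 0.02, -0.002]
ft_force: [-3.0, -1.2, 1.5]
finger_gap: 0.0523
```

```bash
python3 -c "
from h import *
go(.4604+.0244,.0405+.0094,.113,-68.7)
b=camera('side')[0];b=b[160:240,210:320]
cv2.imwrite('pics/c7.png',cv2.convertScaleAbs(cv2.resize(b,None,fx=6,fy=6,interpolation=cv2.INTER_CUBIC),alpha=1.3))"
```

```text
t 10.82 pos [0.4857 0.0504 0.1126] units [-0.03  0.01 -0.02] yawY -68.7 gap 0.0523 F [-3.  -1.2  1.5] T [-0.25  0.82  0.01] j6 1.11 tilt [ 0.039  0.011 -0.999]
turn units 0.0004548405578592707
```

View pics/c7.png

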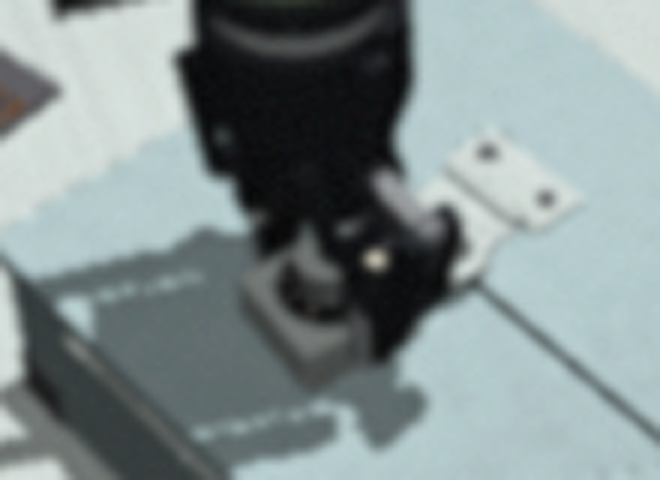

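The shackle bow is now visible beyond the finger at (470,275), which it was not before, so it stayed out. The lock is about 33.5 mm from the staple. I'll lift gently and watch the force.

Request:
send_rows([
  [[0.02,0,-0.2,0],[0.01,0,-0.2,0]],
])

```text
time: 11.12
ee_pos: [0.4854, 0.051, 0.1235]
ee_rot: [0.983, 0.185, 0.019, -0.002]
ft_force: [-0.1, 0.5, -3.8]
finger_gap: 0.0526
```

```bash
python3 -c "
from h import *
go(.4857,.0504,.2126,-68.7)"
```

```text
t 11.12 pos [0.4854 0.051  0.1235] units [ 0.12  0.03 -2.97] yawY -68.7 gap 0.0526 F [-0.1  0.5 -3.8] T [-0.01  0.12  0.03] j6 1.11 tilt [ 0.037  0.012 -0.999]
turn units 0.0005566655189692682
```

Fz is just the lock's weight (0.35 kg) after 11 mm of lift, where a still-trapped leg would have hit the bar at 3 mm. It's free, so I'll continue.

Request:
send_rows([
  [[0.02,0,-0.6,0],[0.02,0,-0.8,0],[0.02,0,-0.8,0],[0.02,0,-0.7,0],[0,0,0,0]],
])

```text
time: 11.75
ee_pos: [0.4855, 0.0514, 0.2141]
ee_rot: [0.983, 0.184, 0.022, -0.003]
ft_force: [0.7, 0.3, -4.8]
finger_gap: 0.0522
```

Request:
send_rows([
  [[0,0,0,0],[0,0,0,0],[0,0,0,0]],
])

```text
time: 12.12
ee_pos: [0.4837, 0.0516, 0.2112]
ee_rot: [0.983, 0.184, 0.02, -0.003]
ft_force: [0.3, 0.2, -3.7]
finger_gap: 0.0523
```

```bash
python3 -c "
from h import *
go(.4857,.0504,.2126,-68.7)
b=camera('side')[0];b=b[110:250,200:350]
cv2.imwrite('pics/c8.png',cv2.convertScaleAbs(cv2.resize(b,None,fx=4,fy=4,interpolation=cv2.INTER_CUBIC),alpha=1.3))"
```

```text
t 12.12 pos [0.4837 0.0516 0.2112] units [ 0.05  0.06 -0.05] yawY -68.8 gap 0.0523 F [ 0.3  0.2 -3.7] T [-0.04  0.12 -0.02] j6 1.11 tilt [ 0.038  0.014 -0.999]
turn units -0.00653327832257844
```

View pics/c8.png

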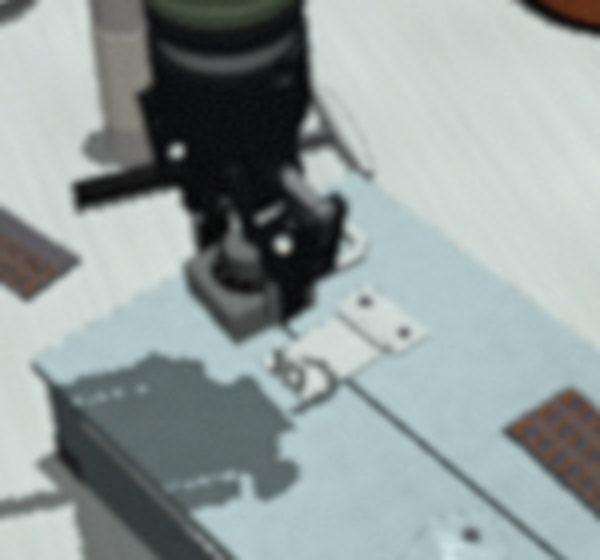

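The lock is held at (235,290) with its dial up, the bow sticks out at (355,245), and the staple stands free at (310,375). Handing in.

```bash
python3 -c "
from h import *
s=sensors.state();print(s['qvel'].round(4));print(robot.job_done())"
```

```text
[ 0.0002 -0.0028 -0.0021 -0.0024  0.0034  0.0004]
the job is handed in; nothing more can be done
None
```

The lock is off the staple and held open, level and still about 10 cm above the chest lid. I handed the job in at about 12 s; no verdict is reported.

I turned the dial 73° clockwise, feeling two clicks. A picture then showed the long mark at the index. I squared the block up in the jaws, pulled it about 24 mm to a hard stop at about 12 N, pushed it back about 27 mm and lifted it straight up.

**Last checks:**
- **Lift:** the vertical force was about −3.7 N, which is just the lock's weight.
- **Grip:** the gap was 52.3 mm, with about 60 N of grip.
- **Pose:** the underside was about 0.199 m above the bench, tilted about 2°, and the joints were at rest.
- **Staple:** the last picture shows it free and the shackle bow drawn out.

**Less certain:**
- **Shackle opening:** I inferred this from the travel, the hard stop and the pictures, and did not measure it directly.
- **Tool tilt:** it crept up to about 3° during the pull and stayed at about 2°, well inside the 20° allowed.
- **Other objects:** I did not measure whether they moved, but I noticed no contact with any of them.

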